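# Clamp a heat sink in the drilling rail

### The job

Set up the black finned heat sink from the grey parts tray for drilling: free the wing knob of the clamp rail, slide its jaw open, and lay the heat sink fins up on the middle of the rail between the jaws, fins running along the rail so that the jaws bear on the fin ends and not on the thin outer fins. Then slide the jaw up until the heat sink is held snug against the fixed jaw, tighten the wing knob fully again and let go. Leave the other things on the bench and in the tray where they are.

Things in the scene. Friction and masses are not known exactly. Their poses are not given: they have to be found in the camera images.
- clamp_rail: Low clamp rail fixed on the bench: grey base plate 104 x 196 mm, 10 mm high, with a bare aluminium rail 40 mm wide, 172 mm long, top 34 mm above the bench, flanks open down to the plate. Origin: centre of the underside; z up, y along the rail. Fixed jaw at the +y end, face at y = +70 mm; both jaws are 62 mm wide and 60 mm high above the bench. End plate at y = -90 mm, 44 mm high.
- bed (a point): Point on the rail's top (34 mm above the bench), on its centre line, 30 mm from the fixed jaw's face: under the centre of the heat sink when that is in place. Axes as clamp_rail: y along the rail, towards the fixed jaw.
- sliding_jaw (a joint): Opening between the two jaw faces, m: 0 shut, 0.076 wide open (end stop). The sliding jaw is a dark steel block 54 mm long that moves along the rail's -y as it opens. Free, it slides with about 2 N and stays where it is left; clamped, it holds fast. It starts clamped, opened too little for the heat sink (12 to 42 mm).
- jaw_face (a point): Middle of the sliding jaw's face, 47 mm above the bench; axes as clamp_rail.
- wing_knob (a joint): Angle of the wing knob, rad: 0 = loose stop, 1.7 = tight stop. Clockwise from above tightens (grows). Below 0.6 the jaw slides freely, from about 1.1 it is clamped. It turns with about 0.06 N m, stays where it is left and starts clamped at 1.25 to 1.5. It rides on the sliding jaw, which can be slid by holding the knob.
- knob_grip (a point): Wing knob on top of the sliding jaw: black bar 48 mm long (its x), 12 mm thick (its y: grasp across this), from 69 to 91 mm above the bench over the block's top at 58 mm. This point is on its vertical axis, 80 mm above the bench, 30 mm behind the sliding jaw's face; it turns with the knob.
- tray: Open grey plastic tray fixed on the bench, 162 mm (its x) by 123 mm (its y), 31 mm high, walls and floor 3 mm; a wall along x in the middle makes two lanes 57 mm wide and 156 mm long, centres at y = +30 and -30 mm. Origin: centre of the underside. The bench between tray and clamp rail is bare about 0.65 m ahead of the robot; nearer, 0.4 to 0.57 m ahead, the iron stand rises 0.18 m.
- heatsink_centre (a point): Black finned heat sink 60 mm (its x, along the fins) by 50 mm (its y) by 26 mm tall, fins up, 60 to 130 g; this is its centre, half-way up. It lies in one of the tray's lanes, 60 mm along the lane, so there fingers fit only beyond its 60 mm ends; between the jaws they fit only at its 50 mm sides.
- battery_centre (a point): Black battery block 27 x 52 x 18 mm lying in the tray's other lane, its centre; leave it alone.
- relay_centre (a point): Clear-covered relay, 22 x 28 x 36 mm, standing on the bench behind the work, its centre; leave it alone.
- filter_can_centre (a point): Sealed metal can 22 x 38 x 20 mm on the bench behind the work, its centre; leave it alone.
- tape_centre (a point): Roll of tape, 66 mm across and 19 mm high, lying on the bench front left, its centre; leave it alone.

How it is judged:
On the way, in this order (a step that is already met when the one before it is completed fails the run):
1. the wing knob is loosened (value of joint wing_knob below 0.6 rad), for 0.1 s.
2. the jaw is slid open wider than the heat sink (value of joint sliding_jaw above 0.063 m), for 0.1 s.
3. the heat sink lies fins up on the rail between the jaws, fins along the rail, let go (x of heatsink_centre in the frame of bed between -0.01 and 0.01 m and z of heatsink_centre in the frame of bed between 0.01 and 0.016 m and angle between heatsink_centre's own z axis and vertical below 0.08 rad and angle between the x axis of heatsink_centre and the y axis of bed, either way round below 0.25 rad and y of heatsink_centre in the frame of bed between -0.018 and 0.003 m and y of heatsink_centre in the frame of jaw_face above 0.028 m and contact force between heatsink and the fingers below 0.05 N), for 0.2 s.
4. the jaw is slid up snug while the knob is still loose (value of joint sliding_jaw below 0.062 m and value of joint wing_knob below 0.8 rad), for 0.05 s.
At the end, for the whole second after the job is handed in: The heat sink lies flat on the rail, fins up, at rest, within 10 mm of the rail's centre line, its 60 mm length along the rail within 5 degrees (0.09 rad); it stands against the fixed jaw within 2.5 mm, the jaw opening is at most 62 mm (held snug), and the wing knob is tightened past 1.2 rad (x of heatsink_centre in the frame of bed between -0.01 and 0.01 m and z of heatsink_centre in the frame of bed between 0.01 and 0.016 m and angle between heatsink_centre's own z axis and vertical below 0.08 rad and angle between the x axis of heatsink_centre and the y axis of bed, either way round below 0.09 rad and y of heatsink_centre in the frame of bed between -0.0025 and 0.0025 m and value of joint sliding_jaw between 0.058 and 0.062 m and value of joint wing_knob above 1.2 rad and linear speed of heatsink below 0.02 m/s); the robot touches nothing.
It fails at once if another thing (battery, relay, metal can, tape roll) is moved by more than 20 mm (distance of any of battery_centre, relay_centre, filter_can_centre, tape_centre from where it was at the start of the episode above 0.02 m).
It also fails if it takes over 72 s, if anything falls off the work surface, if the arm or the gripper's body presses on something with over 40 N, if the wrist force passes 120 N, or if a joint passes its speed limit or range.

### The arm

A 6-joint arm with a two-finger parallel gripper is mounted at the origin on a cart in front of the work surface, level with it; the furniture and walls round the work are solid. World frame = base frame: x ahead of the robot, y to its left, z up, the work surface at z = 0. Lengths are in m, angles in rad, forces in N, time in s.
With the tool pointing down it reaches from about 0.375 to 0.975 m from the base axis. Payload 3.8 kg.
Tool frame: the origin (TCP) lies on the centre line of the jaws, within the pads' length; the fingertips stand 17 mm ahead of it and the grasp point (between the pads) lies 2 mm behind it (bot.tip_extent is the distance from the TCP to the fingertips, in m); z points along the fingers, y is the line along which they close (so a half turn about z gives the same grasp; the last joint's range is limited). The gripper opens to 85 mm and grips with 20 to 120 N. Pads are 22 mm wide; open, the fingers measure 114 mm over their backs; the gripper's body (76 mm by 85 mm) begins 54 mm behind the grasp point. The pads swing forward as they close: fully open they stand 13 mm farther back than shut.
Start: joints at [1.137, 0.264, 1.604, -0, 1.274, -0.037], TCP at [0.261, 0.623, 0.248] pointing down, gripper open.
Joint ranges: [-2.63, 2.63], [-0.94, 2.18], [0.31, 2.57], [-1.31, 4.45], [0, 2.66], [-2.55, 2.55]. Speed limits (rad/s): [2.57, 2.57, 3.14, 3.14, 3.14, 3.14].

### API

Orientations are given as a rotation vector (axis times angle).
In Python, from workcell import readout, read_camera, finish_job, bot gives the robot as it stands.
- The arm moves only by the tool jog_arm, never from a script. Its argument "deltas" is one flat list of numbers, 7 for each row, row after row: the shift along the tool's x, y, z in m, then the turn, a rotation vector about the tool's x, y, z in degrees, then the gripper command: -1 is shut, 1 is fully open, values between are in proportion. A call has 1 to 8 rows; each row is the pose to reach, as a shift and turn from the pose commanded when the call began, along the tool's axes at that moment; what a row does not reach only later rows make up. A row lasts 1/10 s, in which the tool goes at most 50 mm and 8.59 degrees, less where a joint would pass 70% of its speed; a pose out of reach is approached as far as the arm can. A call with a gripper value outside its range is refused whole. The fingers move at their own pace and stop on an object; "squeeze" is the grip in N (left out, the last holds). Time passes only in rows, so rows that repeat a pose let the fingers close. It gives the time, the measured TCP pose, the force, the opening and the grip force at its end, in the units of the state.
- readout.read_state(): the state, without advancing time (a new reading comes with each control period).
- read_camera(name): name is "scene" or "top" or "wrist"; returns a dict with "color" (400x640x3 uint8, blue, green, red), "fx", "fy", "cx", "cy" (pixels), "origin" and "attitude" of the camera in the world. Camera axes: x right, y down, z forward; pixel columns grow to the right and rows downward; lengths in m; the calibration is good to about 2 mm. A picture is of the moment at which its call begins. There is no depth.
- finish_job(): hands the job in; it is judged then, once.
The state is a dict: "time": time; "q": joint angles; "joint_vel": joint speeds; "joint_torque": joint torques, N m; "tool_pos": TCP position; "tcp_rot": TCP orientation; "wrist_force": force on the tool from outside, world axes, zero at the start; "torque": the same for the moment, N m; "width": opening from 0.0 (shut) to 1.0 (fully open); "grip_force": force on a finger pad.
Only numpy, scipy, OpenCV 4.12 (cv2) and the standard library are available. Lean on these libraries where they do the work, as an engineer would, in place of code of your own. Each camera call takes 0.05 s, during which the arm holds its last target. There are 200 camera calls.

## Working session

There is one attempt and no reset: what is moved stays moved. The work goes in short steps, Python scripts to look and compute and a tool call to move; the robot and the scene stay as the last step left them, time stands still between calls to the robot, and variables do not carry over. Pictures are saved under pics/ and viewed, at most 10 in all, crops included, and the job is handed in when it is done.

Besides the shell and the picture viewer there is one more tool, called after "Emit:" as name(argument=value, ...) on one line, values as JSON. jog_arm: Moves the arm, as the interface text tells. Its arguments: {"type":"object","properties":{"deltas":{"type":"array"},"squeeze":{"type":"number"}},"required":["deltas"]}

```bash
mkdir -p pics; cat > h.py <<'E'
import numpy as np, cv2
from workcell import readout, read_camera, finish_job, bot
from scipy.spatial.transform import Rotation as R
def cam(name,fn=None):
    c=read_camera(name)
    if fn: cv2.imwrite('pics/'+fn+'.png',c['color'])
    a=np.array(c['attitude'],float)
    c['R']=a if a.shape==(3,3) else (R.from_rotvec(a).as_matrix() if a.size==3 else R.from_quat(a).as_matrix())
    return c
def px2w(c,u,v,z):
    d=c['R']@np.array([(u-c['cx'])/c['fx'],(v-c['cy'])/c['fy'],1.]); o=np.array(c['origin'])
    return o+d*(z-o[2])/d[2]
def w2px(c,p):
    q=c['R'].T@(np.array(p)-c['origin']); return np.array([c['fx']*q[0]/q[2]+c['cx'],c['fy']*q[1]/q[2]+c['cy']])
E
python3 - <<'E'
from h import *
for n in('top','scene'):
    c=cam(n,n+'0'); print(n,c['origin'],c['attitude'],c['fx'],c['cx'],c['cy'])
s=readout.read_state(); print(s['time'],s['tool_pos'],s['tcp_rot'],s['width'],s['wrist_force'])
E
```

```text
top [0.34170565 0.01074373 1.25452533] [-2.13336895  2.10581306 -0.20259129] 457.4009092901513 321.1981541129705 197.11150708685884
scene [ 0.04108556 -0.28368422  0.80565438] [-2.11574068  1.33103679 -0.46799879] 376.9456843551585 323.8171243756385 198.98248677018864
0.1 [0.26058285 0.62197094 0.24706777] [-0.61904842 -3.07948288  0.00318446] 1.0017103401858054 [ 1.01645521  0.02551601 -0.32579975]
```

View pics/top0.png

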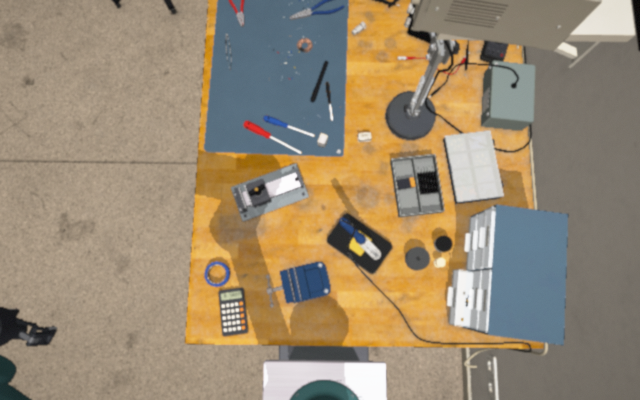

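View pics/scene0.png

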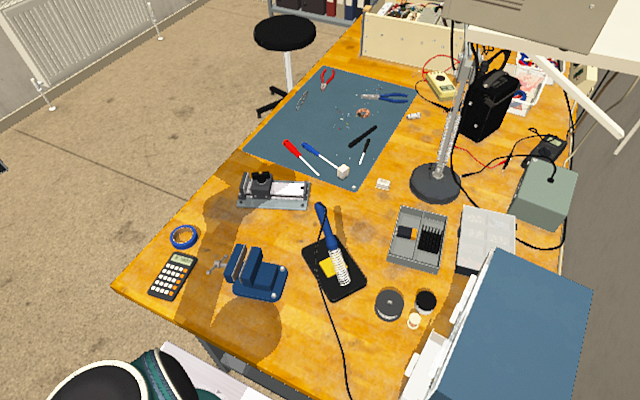

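The top view shows the clamp rail around (270,192) with the knob near (257,190), and the tray around (417,185) with the heat sink in the right lane near (428,183). I'll enlarge both.

```bash
python3 - <<'E'
from h import *
a=cv2.imread('pics/top0.png')
A=cv2.resize(a[150:230,225:315],None,fx=6,fy=6,interpolation=cv2.INTER_CUBIC)[:, :]
B=cv2.resize(a[145:225,385:449],None,fx=6,fy=6,interpolation=cv2.INTER_CUBIC)
A=cv2.resize(a[155:225,228:313],None,fx=5,fy=5,interpolation=cv2.INTER_CUBIC)
B=cv2.resize(a[150:220,385:448],None,fx=5,fy=5,interpolation=cv2.INTER_CUBIC)
im=np.hstack([A,B])
for i in range(0,85,10): cv2.putText(im,str(228+i),(i*5,8),0,.3,(255,255,255)); cv2.line(im,(i*5,8),(i*5,14),(0,255,0))
for i in range(0,63,10): cv2.putText(im,str(385+i),(425+i*5,8),0,.3,(255,255,255)); cv2.line(im,(425+i*5,8),(425+i*5,14),(0,255,0))
for j in range(0,70,10): cv2.line(im,(420,j*5),(430,j*5),(0,255,0));
cv2.imwrite('pics/crop1.png',im); print(im.shape)
E
```

```text
(350, 740, 3)
```

View pics/crop1.png

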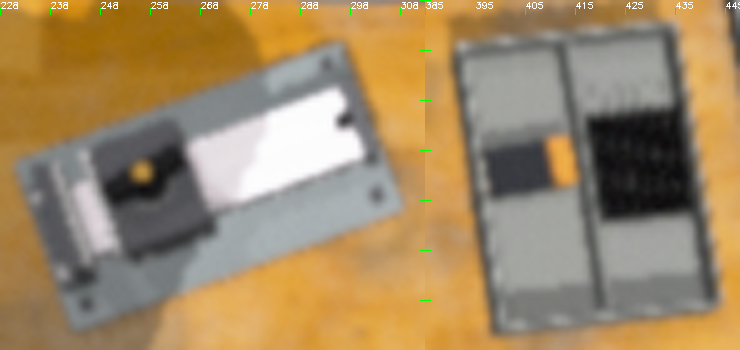

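```bash
cat >> h.py <<'E'
from scipy.optimize import least_squares
def fitpose(c,model,pix,x0):
    def f(p):
        r=R.from_euler('z',p[2]).as_matrix()
        return np.concatenate([w2px(c,r@m+[p[0],p[1],0])-q for m,q in zip(model,pix)])
    s=least_squares(f,x0); return s.x,np.sqrt(np.mean(s.fun**2))
def rep(p,yaw,names=''):
    """jog needed from current pose to tool-down pose at p with tool y axis at yaw (mod pi)"""
    s=readout.read_state(); M=R.from_rotvec(s['tcp_rot']).as_matrix()
    best=None
    for k in(-1,0,1,2):
        y=yaw+k*np.pi; Y=np.array([np.cos(y),np.sin(y),0]);Z=np.array([0,0,-1.]);T=np.c_[np.cross(Y,Z),Y,Z]
        rv=np.degrees(R.from_matrix(M.T@T).as_rotvec())
        if best is None or np.linalg.norm(rv)<np.linalg.norm(best): best=rv
    print(names,'t',round(s['time'],2),'shift mm',np.round(1000*M.T@(np.array(p)-s['tool_pos']),1),'turn',np.round(best,1),'w',round(s['width'],3),'q',np.round(s['q'],2))
E
python3 - <<'E'
from h import *
c=cam('top')
A=lambda u,v:np.array([228+u/5-.4,155+v/5-.4]); B=lambda u,v:np.array([385+(u-425)/5-.4,150+v/5-.4])
# rail: left end is +y. corners: UL,UR,LR,LL in image
z=.01
mod=[np.array(m) for m in[(.052,.098,z),(.052,-.098,z),(-.052,-.098,z),(-.052,.098,z)]]
pr,e=fitpose(c,mod,[A(17,160),A(343,42),A(403,210),A(75,330)],[.4,.2,0]); print('rail',pr,np.degrees(pr[2]),e)
print('knob px->', px2w(c,*A(142,172),.091), 'bar', px2w(c,*A(108,190),.091),px2w(c,*A(185,152),.091))
r=R.from_euler('z',pr[2]).as_matrix(); k=px2w(c,*A(142,172),.091); print('knob in rail',r.T@(k-[pr[0],pr[1],0]))
z=.031
mod=[np.array(m) for m in[(.081,.0615,z),(.081,-.0615,z),(-.081,-.0615,z),(-.081,.0615,z)]]
pt,e=fitpose(c,mod,[B(457,45),B(672,25),B(718,305),B(495,333)],[.4,-.2,0]); print('tray',pt,np.degrees(pt[2]),e)
r=R.from_euler('z',pt[2]).as_matrix(); h=px2w(c,*B(640,166),.029); print('sink',h,'in tray',r.T@(h-[pt[0],pt[1],0]))
print('bed',R.from_euler('z',pr[2]).as_matrix()@[0,.04,.034]+[pr[0],pr[1],0])
for n,q in dict(iron=(360,243),relay=(365,135),can=(322,140),lamp=(410,115)).items(): print(n,px2w(c,*q,.03))
s=readout.read_state(); print(R.from_rotvec(s['tcp_rot']).as_matrix().round(3))
w=cam('wrist'); M=R.from_rotvec(s['tcp_rot']).as_matrix(); print('wristcam in tool',M.T@(w['origin']-s['tool_pos']),'\n',(M.T@w['R']).round(2),w['fx'])
rep([k[0],k[1],.25],pr[2],'knob')
E
```

```text
rail [0.59807425 0.1580396  0.36912229] 21.149149477168933 0.5290999217457318
knob px-> [0.58756057 0.18411982 0.091     ] bar [0.57777926 0.20139253 0.091     ] [0.59849906 0.16214491 0.091     ]
knob in rail [-0.00039587  0.02811688  0.091     ]
tray [ 0.61815662 -0.24658457  0.1197333 ] 6.860212823015123 0.42391079113516655
sink [ 0.62415766 -0.2771596   0.029     ] in tray [ 0.00230597 -0.03107293  0.029     ]
bed [0.58364237 0.19534537 0.034     ]
iron [ 0.45643874 -0.09094377  0.03      ]
relay [ 0.75898406 -0.10590558  0.03      ]
can [0.74280776 0.01435741 0.03      ]
lamp [ 0.81977501 -0.23336667  0.03      ]
[[-0.922  0.386 -0.001]
 [ 0.386  0.922 -0.002]
 [ 0.    -0.002 -1.   ]]
wristcam in tool [ 0.07411341 -0.00045997 -0.12580766] 
 [[-0.   -0.96 -0.29]
 [ 1.   -0.    0.  ]
 [-0.   -0.29  0.96]] 291.16970658713046
knob t 0.2 shift mm [-470.8 -277.7   -2.2] turn [-0.1  0.  46.1] w 0.999 q [ 1.14  0.26  1.6   0.    1.27 -0.04]
```

The crops give the rail at (0.598, 0.158) with yaw 21.1°. The knob sits at opening ≈ 12 mm with its bar ≈ 118°, and the heat sink is near (0.624, −0.277). Next I move above the knob.

Emit:
jog_arm(deltas=[-0.47,-0.277,0,0,0,39.5,0.2,-0.47,-0.277,0,0,0,39.5,0.2,-0.47,-0.277,0,0,0,39.5,0.2,-0.47,-0.277,0,0,0,39.5,0.2,-0.47,-0.277,0,0,0,39.5,0.2,-0.47,-0.277,0,0,0,39.5,0.2,-0.47,-0.277,0,0,0,39.5,0.2,-0.47,-0.277,0,0,0,39.5,0.2], squeeze=40)

```text
time: 1.0
tool_pos: [0.501, 0.3003, 0.2483]
tcp_rot: [1.623, 2.69, 0.0]
wrist_force: [0.3, 0.9, 1.1]
width: 0.6
grip_force: 0.0
```

```bash
python3 - <<'E'
from h import *
rep([.5876,.1841,.165],np.radians(27.8),'knob')
E
```

```text
knob t 1.0 shift mm [-143.1   22.5   83.3] turn [ 0. -0. -0.] w 0.6 q [0.5  0.09 1.8  0.   1.24 0.01]
```

Emit:
jog_arm(deltas=[-0.143,0.0225,0.083,0,0,0,0.2,-0.143,0.0225,0.083,0,0,0,0.2,-0.143,0.0225,0.083,0,0,0,0.2,-0.143,0.0225,0.083,0,0,0,0.2,-0.143,0.0225,0.083,0,0,0,0.2])

```text
time: 1.5
tool_pos: [0.5863, 0.1839, 0.163]
tcp_rot: [-1.627, -2.684, 0.005]
wrist_force: [-0.2, 0.8, 0.6]
width: 0.6
grip_force: 0.0
```

```bash
python3 - <<'E'
from h import *
w=cam('wrist','w1')
for n,p in dict(knob=(.5876,.1841,.091),tcp=readout.read_state()['tool_pos']).items(): print(n,w2px(w,p))
rep([.5876,.1841,.082],np.radians(27.8),'knob')
np.save('w1cam.npy',[w['origin'],w['attitude']],allow_pickle=True)
E
```

```text
knob [322.54631567 211.09674869]
tcp [322.21153618 261.24224071]
knob t 1.55 shift mm [-1.9  0.6 82.5] turn [-0.1 -0.1 -0.2] w 0.596 q [ 0.27  0.22  1.82  0.    1.11 -0.22]
```

View pics/w1.png

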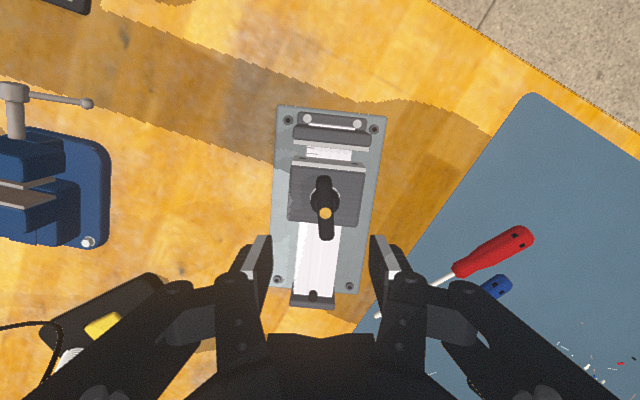

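The wrist view shows the knob bar running from (322,178) to (327,238), centre about (325,209). That is about 5° off the tool x axis and 1.5 mm off in y. I'll descend and grip.

Emit:
jog_arm(deltas=[-0.001,0.0015,0.04,0,0,-5,0.2,-0.001,0.0015,0.08,0,0,-5,0.2,-0.001,0.0015,0.081,0,0,-5,0.0,-0.001,0.0015,0.081,0,0,-5,-1,-0.001,0.0015,0.081,0,0,-5,-1,-0.001,0.0015,0.081,0,0,-5,-1,-0.001,0.0015,0.081,0,0,-5,-1,-0.001,0.0015,0.081,0,0,-5,-1], squeeze=40)

```text
time: 2.35
tool_pos: [0.5883, 0.1865, 0.087]
tcp_rot: [-1.504, -2.758, -0.001]
wrist_force: [-5.5, -1.1, 2.4]
width: 0.157
grip_force: 39.1
```

Emit:
jog_arm(deltas=[0,0,0,0,0,-8,-1,0,0,0,0,0,-16,-1,0,0,0,0,0,-24,-1,0,0,0,0,0,-32,-1,0,0,0,0,0,-40,-1,0,0,0,0,0,-48,-1,0,0,0,0,0,-56,-1,0,0,0,0,0,-64,-1])

```text
time: 3.15
tool_pos: [0.5869, 0.185, 0.0868]
tcp_rot: [0.195, -3.132, 0.003]
wrist_force: [-9.0, -4.5, 7.2]
width: 0.16
grip_force: 39.6
```

Emit:
jog_arm(deltas=[0,0,0,0,0,-5,-1,0,0,0,0,0,-8,-1,0,0,0,0,0,-8,-1])

```text
time: 3.45
tool_pos: [0.5868, 0.185, 0.0868]
tcp_rot: [0.406, -3.112, 0.003]
wrist_force: [-8.9, -5.4, 5.3]
width: 0.156
grip_force: 39.7
```

```bash
python3 - <<'E'
from h import *
s=readout.read_state(); print(s['tool_pos'],s['wrist_force'],s['torque'])
print(R.from_rotvec(s['tcp_rot']).as_matrix().round(3))
Y=R.from_rotvec(s['tcp_rot']).as_matrix()[:,1]; print(np.degrees(np.arctan2(Y[1],Y[0])))
rep([.5980742,.1580396,.082],np.radians(111.15),'railcentre')
E
```

```text
[0.58683641 0.18498587 0.08681696] [-8.92821572 -5.35735222  5.25228828] [-0.85116053  1.54283254 -0.03123754]
[[-0.967 -0.256 -0.003]
 [-0.256  0.967 -0.002]
 [ 0.004 -0.001 -1.   ]]
104.85944958443861
railcentre t 3.45 shift mm [ -4.  -28.9   4.8] turn [-0.1 -0.2 -6.3] w 0.156 q [ 0.27  0.3   1.88 -0.    0.97 -1.56]
```

Emit:
jog_arm(deltas=[-0.0011,-0.01,0,0,0,0,-1,-0.0022,-0.02,0,0,0,0,-1,-0.0033,-0.03,0,0,0,0,-1,-0.0044,-0.04,0,0,0,0,-1,-0.0055,-0.05,0,0,0,0,-1,-0.0066,-0.06,0,0,0,0,-1,-0.0066,-0.06,0,0,0,0,-1])

```text
time: 4.15
tool_pos: [0.6093, 0.128, 0.0868]
tcp_rot: [0.403, -3.113, 0.002]
wrist_force: [-7.0, -4.4, 4.5]
width: 0.158
grip_force: 39.5
```

```bash
python3 - <<'E'
from h import *
s=readout.read_state(); print(s['tool_pos'],s['wrist_force'],s['width'])
rep([.5980742,.1580396,.087],np.radians(111.15),'railcentre')
r=R.from_euler('z',.36912).as_matrix(); k=r.T@(s['tool_pos']-[.59807,.15804,0]); print('in rail',k,'opening',.04-k[1])
E
```

```text
[0.60927797 0.12804797 0.08684895] [-7.01951447 -4.40520769  4.54303953] 0.1584463176560462
railcentre t 4.15 shift mm [ 3.2 31.9 -0.2] turn [-0.1 -0.1 -6.4] w 0.158 q [ 0.17  0.31  1.86 -0.    0.97 -1.66]
in rail [-0.00036791 -0.0320157   0.08684895] opening 0.07201569849111483
```

Emit:
jog_arm(deltas=[0,0,0,0,0,0,-0.3,0,0,0,0,0,0,-0.1,0,0,0,0,0,0,0,0,0,-0.05,0,0,0,0,0,0,-0.1,0,0,0,0,0,0,-0.15,0,0,0,0,0,0,-0.15,0,0,0,0])

```text
time: 4.85
tool_pos: [0.616, 0.1309, 0.2455]
tcp_rot: [-0.402, 3.097, 0.001]
wrist_force: [0.9, 0.3, 1.2]
width: 0.499
grip_force: 0.0
```

```bash
python3 - <<'E'
from h import *
print(bot.tip_extent)
rep([.624,-.277,.2],np.radians(6.86),'sink')
E
```

```text
0.017
sink t 4.85 shift mm [  97.2 -396.4   44.3] turn [ -0.8   0.8 -82.1] w 0.499 q [ 0.17  0.17  1.72  0.    1.23 -1.66]
```

Emit:
jog_arm(deltas=[0.012,-0.05,0,0,0,8.5,0.9,0.024,-0.1,0,0,0,17,0.9,0.036,-0.15,0,0,0,25.5,0.9,0.049,-0.2,0,0,0,34,0.9,0.061,-0.25,0,0,0,42.5,0.9,0.073,-0.3,0,0,0,51,0.9,0.085,-0.35,0,0,0,59.5,0.9,0.097,-0.396,0,0,0,68,0.9])

```text
time: 5.65
tool_pos: [0.6178, -0.2724, 0.2351]
tcp_rot: [1.415, 2.803, 0.0]
wrist_force: [-0.1, -0.3, -0.2]
width: 0.949
grip_force: 0.0
```

Emit:
jog_arm(deltas=[0,0,0.02,0,0,8,0.9,0,0,0.04,0,0,16,0.9,0,0,0.045,0,0,24,0.9,0,0,0.045,0,0,30,0.9,0,0,0.045,0,0,30,0.9])

```text
time: 6.15
tool_pos: [0.6176, -0.2704, 0.1892]
tcp_rot: [2.086, 2.348, 0.0]
wrist_force: [0.0, -0.1, -0.5]
width: 0.948
grip_force: 0.0
```

```bash
python3 - <<'E'
from h import *
w=cam('wrist','w2')
rep([.624,-.277,.022],np.radians(6.86),'sink')
r=R.from_euler('z',.1197).as_matrix()
for x,y in((.03,.025),(.03,-.025),(-.03,-.025),(-.03,.025)): print(w2px(w,r@[x,y,.029]+[.6241,-.2771,0]).round(0))
E
```

```text
sink t 6.2 shift mm [ -7.2   5.2 167.6] turn [0.1 0.  0. ] w 0.952 q [-0.45  0.3   1.67  0.    1.17 -0.57]
[356. 163.]
[354. 210.]
[297. 210.]
[296. 163.]
```

View pics/w2.png

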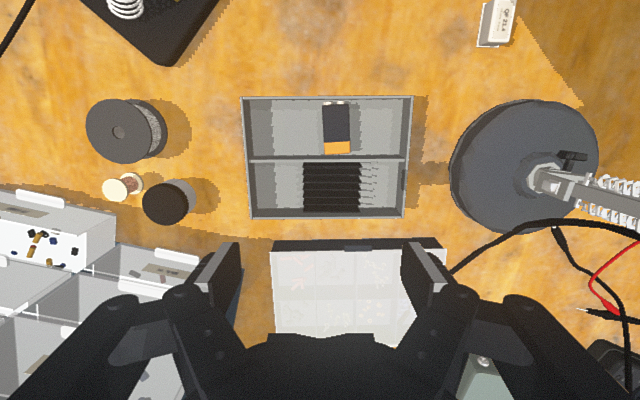

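The wrist view shows the tray spanning columns 241–413. The heat sink is in the lower lane at about columns 303–361 and rows 163–210, roughly 6 mm further along x than I estimated. I'll measure its edges numerically.

```bash
python3 - <<'E'
from h import *
a=cv2.imread('pics/w2.png'); g=cv2.cvtColor(a,cv2.COLOR_BGR2GRAY)
print('cols',list(enumerate(np.median(g[168:205,290:390],0).astype(int),290)))
print('rows',list(enumerate(np.median(g[150:222,310:355],1).astype(int),150)))
w=cam('wrist')
for u in(303,361): print(px2w(w,u,187,.029))
r=R.from_euler('z',.1197).as_matrix()
for x,y in((.081,.0615),(.081,-.0615),(-.081,-.0615),(-.081,.0615)): print(w2px(w,r@[x,y,.031]+[.61816,-.24658,0]).round(0))
cv2.imwrite('pics/w2c.png',cv2.resize(a[85:230,230:425],None,fx=4,fy=4,interpolation=cv2.INTER_CUBIC))
E
```

```text
cols [(290, np.int64(175)), (291, np.int64(176)), (292, np.int64(175)), (293, np.int64(176)), (294, np.int64(177)), (295, np.int64(176)), (296, np.int64(174)), (297, np.int64(171)), (298, np.int64(168)), (299, np.int64(167)), (300, np.int64(168)), (301, np.int64(170)), (302, np.int64(161)), (303, np.int64(79)), (304, np.int64(47)), (305, np.int64(47)), (306, np.int64(48)), (307, np.int64(48)), (308, np.int64(49)), (309, np.int64(48)), (310, np.int64(48)), (311, np.int64(48)), (312, np.int64(48)), (313, np.int64(47)), (314, np.int64(48)), (315, np.int64(47)), (316, np.int64(47)), (317, np.int64(47)), (318, np.int64(46)), (319, np.int64(47)), (320, np.int64(46)), (321, np.int64(47)), (322, np.int64(47)), (323, np.int64(47)), (324, np.int64(46)), (325, np.int64(47)), (326, np.int64(48)), (327, np.int64(46)), (328, np.int64(47)), (329, np.int64(46)), (330, np.int64(47)), (331, np.int64(46)), (332, np.int64(47)), (333, np.int64(47)), (334, np.int64(48)), (335, np.int64(48)), (336, np.int64(46)), (337, np.int64(46)), (338, np.int64(46)), (339, np.int64(47)), (340, np.int64(46)), (341, np.i
[... 2004 characters left out ...]
6)), (195, np.int64(44)), (196, np.int64(47)), (197, np.int64(60)), (198, np.int64(46)), (199, np.int64(45)), (200, np.int64(45)), (201, np.int64(46)), (202, np.int64(45)), (203, np.int64(45)), (204, np.int64(57)), (205, np.int64(49)), (206, np.int64(45)), (207, np.int64(46)), (208, np.int64(46)), (209, np.int64(47)), (210, np.int64(46)), (211, np.int64(55)), (212, np.int64(69)), (213, np.int64(88)), (214, np.int64(88)), (215, np.int64(85)), (216, np.int64(97)), (217, np.int64(171)), (218, np.int64(176)), (219, np.int64(184)), (220, np.int64(187)), (221, np.int64(186))]
[ 0.60139236 -0.2799982   0.029     ]
[ 0.66027906 -0.2729468   0.029     ]
[411.  91.]
[401. 215.]
[246. 215.]
[236.  91.]
```

View pics/w2c.png

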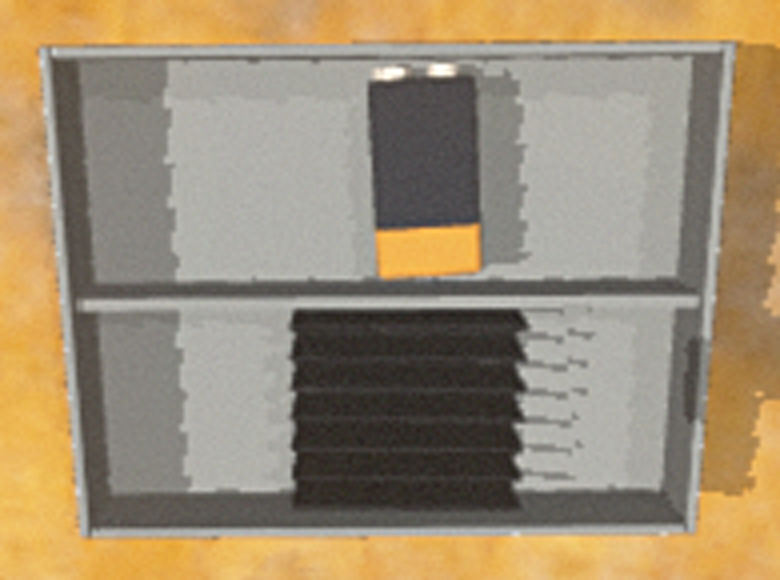

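The heat sink is centred at about column 332 and row 187, world (0.630, −0.2765), with its fins along the lane. I'll go down over its ends and grip.

Emit:
jog_arm(deltas=[-0.007,0.011,0.04,0,0,0,1,-0.007,0.011,0.08,0,0,0,1,-0.007,0.011,0.12,0,0,0,1,-0.007,0.011,0.135,0,0,0,1,-0.007,0.011,0.15,0,0,0,1,-0.007,0.011,0.16,0,0,0,1,-0.007,0.011,0.167,0,0,0,1,-0.007,0.011,0.167,0,0,0,1])

```text
time: 7.05
tool_pos: [0.6293, -0.2762, 0.0226]
tcp_rot: [2.086, 2.349, 0.0]
wrist_force: [-1.0, -0.0, 0.0]
width: 1.003
grip_force: 0.0
```

Emit:
jog_arm(deltas=[0,0,0,0,0,0,0.2,0,0,0,0,0,0,0.2,0,0,0,0,0,0,0.2,0,0,0,0,0,0,0.2,0,0,0,0,0,0,0.2], squeeze=25)

```text
time: 7.55
tool_pos: [0.6301, -0.2766, 0.0239]
tcp_rot: [2.085, 2.347, 0.001]
wrist_force: [-0.0, -0.6, 5.8]
width: 0.696
grip_force: 29.2
```

Emit:
jog_arm(deltas=[0,0,-0.03,0,0,0,0.2,0,0,-0.07,0,0,0,0.2,0,0,-0.11,0,0,0,0.2,0.03,0.006,-0.14,0,0,7,0.2,0.07,0.015,-0.14,0,0,15,0.2,0.11,0.024,-0.14,0,0,23,0.2,0.15,0.032,-0.14,0,0,31,0.2,0.19,0.041,-0.14,0,0,39,0.2])

```text
time: 8.35
tool_pos: [0.6466, -0.0811, 0.1617]
tcp_rot: [-2.755, -1.509, 0.001]
wrist_force: [-0.1, 0.1, -1.3]
width: 0.697
grip_force: 28.4
```

```bash
python3 - <<'E'
from h import *
rep([.65,-.06,.022],np.radians(-68.85),'down')
E
```

```text
down t 8.35 shift mm [ 19.6  -8.3 139.7] turn [-0.   0.  36.3] w 0.697 q [-0.16  0.28  1.74  0.    1.12  0.41]
```

Emit:
jog_arm(deltas=[0.019,-0.008,0.02,0,0,8,0.2,0.019,-0.008,0.06,0,0,16,0.2,0.019,-0.008,0.09,0,0,24,0.2,0.019,-0.008,0.11,0,0,32,0.2,0.019,-0.008,0.125,0,0,36.3,0.2,0.019,-0.008,0.135,0,0,36.3,0.2,0.019,-0.008,0.138,0,0,36.3,0.2,0.019,-0.008,0.139,0,0,36.3,0.2])

```text
time: 9.15
tool_pos: [0.6507, -0.0623, 0.0231]
tcp_rot: [-3.086, -0.587, 0.0]
wrist_force: [0.3, -0.1, -0.7]
width: 0.693
grip_force: 28.4
```

Emit:
jog_arm(deltas=[0,0,0.001,0,0,0,0.2,0,0,0.0015,0,0,0,0.2,0,0,0.0015,0,0,0,0.2])

```text
time: 9.45
tool_pos: [0.6513, -0.0624, 0.0227]
tcp_rot: [3.086, 0.585, 0.002]
wrist_force: [0.0, -0.3, -0.5]
width: 0.696
grip_force: 28.4
```

Emit:
jog_arm(deltas=[0,0,0.001,0,0,0,0.2,0,0,0.002,0,0,0,0.2,0,0,0.002,0,0,0,0.2])

```text
time: 9.75
tool_pos: [0.6512, -0.0623, 0.0209]
tcp_rot: [3.086, 0.585, 0.001]
wrist_force: [-2.3, -0.3, 4.4]
width: 0.698
grip_force: 29.1
```

Contact. I'll release, lift and turn for the side grasp.

Emit:
jog_arm(deltas=[0,0,0,0,0,0,0.5,0,0,0,0,0,0,0.8,0,0,0,0,0,0,0.8,0,0,-0.02,0,0,0,0.8,0,0,-0.06,0,0,0,0.8,0,0,-0.1,0,0,-8,0.8,0,0,-0.12,0,0,-16,0.8,0,0,-0.12,0,0,-24,0.8])

```text
time: 10.55
tool_pos: [0.654, -0.0627, 0.1451]
tcp_rot: [2.89, 1.221, 0.012]
wrist_force: [0.5, 0.3, -0.0]
width: 0.899
grip_force: 0.0
```

Emit:
jog_arm(deltas=[0,0,0,0,0,-8.5,0.8,0,0,0,0,0,-17,0.8,0,0,0,0,0,-25.5,0.8,0,0,0,0,0,-34,0.8,0,0,0,0,0,-42.5,0.8,0,0,0,0,0,-51,0.8,0,0,0,0,0,-59.5,0.8,0,0,0,0,0,-66,0.8])

```text
time: 11.35
tool_pos: [0.6505, -0.0622, 0.1394]
tcp_rot: [-1.762, -2.601, 0.0]
wrist_force: [-0.1, 0.1, 1.0]
width: 0.9
grip_force: 0.0
```

```bash
python3 - <<'E'
from h import *
w=cam('wrist','w3')
rep([.651,-.062,.021],np.radians(21.15),'side')
r=R.from_euler('z',.36912).as_matrix()
for x,y in((.025,.03),(.025,-.03),(-.025,-.03),(-.025,.03)): print(w2px(w,r@[x,y,.026]+[.651,-.062,0]).round(0))
E
```

```text
side t 11.4 shift mm [  0.    0.5 118.5] turn [-0.  -0.   0.8] w 0.9 q [-0.13  0.31  1.76  0.    1.08 -0.52]
[351. 159.]
[349. 226.]
[293. 226.]
[291. 159.]
```

View pics/w3.png

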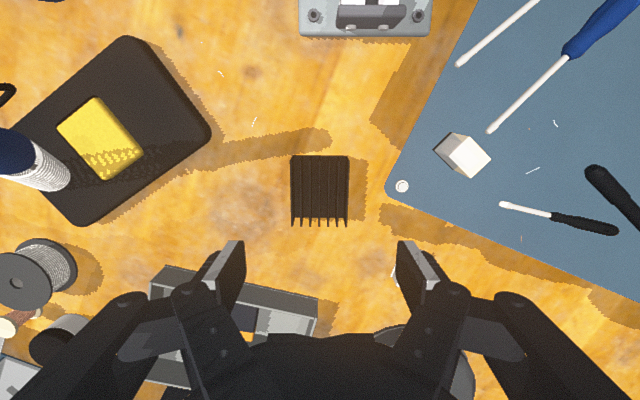

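The picture shows the sink at columns 291–349 and rows 156–228, square to the tool and centred as predicted. I'll take the side grasp.

Emit:
jog_arm(deltas=[0,0,0.04,0,0,0.8,0.8,0,0,0.08,0,0,0.8,0.8,0,0,0.105,0,0,0.8,0.8,0,0,0.115,0,0,0.8,0.8,0,0,0.115,0,0,0.8,0.8,0,0,0.115,0,0,0.8,-0.1,0,0,0.115,0,0,0.8,-0.1,0,0,0.115,0,0,0.8,-0.1], squeeze=25)

```text
time: 12.2
tool_pos: [0.6526, -0.0625, 0.0272]
tcp_rot: [1.785, 2.581, 0.003]
wrist_force: [0.9, -0.5, 3.5]
width: 0.58
grip_force: 27.9
```

Emit:
jog_arm(deltas=[0,0,0,0,0,0,-0.1,0,0,0,0,0,0,-0.1])

```text
time: 12.4
tool_pos: [0.6526, -0.0625, 0.0272]
tcp_rot: [1.785, 2.581, 0.003]
wrist_force: [0.4, 0.6, 5.6]
width: 0.579
grip_force: 28.2
```

```bash
python3 - <<'E'
from h import *
s=readout.read_state();print(s['tool_pos'],s['wrist_force'],s['grip_force'],s['width']*85)
M=R.from_rotvec(s['tcp_rot']).as_matrix()
bed=np.array([.58364,.19535]); yv=np.array([np.cos(1.93992),np.sin(1.93992)])
for d in(0,-.006): 
  p=bed+d*yv; rep([p[0],p[1],.16],np.radians(21.15),str(d))
E
```

```text
[ 0.65264619 -0.06251667  0.02718976] [0.42473657 0.61954487 5.57214402] 28.15132588148117 49.17338761312123
0 t 12.4 shift mm [ 265.4   26.9 -133.2] turn [ 0.2  0.1 -0.5] w 0.579 q [-0.13  0.43  1.82 -0.    0.88 -0.49]
-0.006 t 12.4 shift mm [ 259.4   26.9 -133.2] turn [ 0.2  0.1 -0.5] w 0.579 q [-0.13  0.43  1.82 -0.    0.88 -0.49]
```

Emit:
jog_arm(deltas=[0,0,-0.04,0,0,0,-0.1,0,0,-0.08,0,0,0,-0.1,0,0,-0.12,0,0,0,-0.1,0.03,0.003,-0.135,0,0,0,-0.1,0.07,0.007,-0.135,0,0,0,-0.1,0.115,0.012,-0.135,0,0,0,-0.1,0.16,0.017,-0.135,0,0,0,-0.1,0.205,0.021,-0.135,0,0,0,-0.1])

```text
time: 13.2
tool_pos: [0.5972, 0.1384, 0.16]
tcp_rot: [1.788, 2.583, 0.001]
wrist_force: [1.7, -0.6, -1.4]
width: 0.577
grip_force: 27.3
```

Emit:
jog_arm(deltas=[0.03,0.004,0,0,0,0,-0.1,0.054,0.006,0,0,0,0,-0.1,0.054,0.006,0,0,0,0,-0.1,0.054,0.006,0,0,0,0,-0.1])

```text
time: 13.6
tool_pos: [0.5842, 0.1898, 0.1597]
tcp_rot: [1.785, 2.585, -0.001]
wrist_force: [-0.2, -0.6, -1.4]
width: 0.576
grip_force: 27.3
```

```bash
python3 - <<'E'
from h import *
w=cam('wrist','w4')
s=readout.read_state();print(s['tool_pos'],s['wrist_force'],s['grip_force'],s['width']*85)
bed=np.array([.58364,.19535]); yv=np.array([np.cos(1.93992),np.sin(1.93992)])
p=bed-.0067*yv; rep([p[0],p[1],.0612],np.radians(21.15),'place')
r=R.from_euler('z',.36912).as_matrix()
def q(x,y,z): return w2px(w,r@[x,y,z]+[.59807,.15804,0]).round(0)
print('fixed jaw face',q(-.031,.07,.06),q(.031,.07,.06),'sliding face',q(-.031,-.002,.058),q(.031,-.002,.058),'plate',q(-.052,.098,.01),q(.052,.098,.01))
print('rail edge',q(-.02,.06,.034),q(.02,.06,.034))
E
```

```text
[0.58447974 0.18918751 0.15973716] [ 0.63186503  0.57043559 -1.6267688 ] 27.3449644446373 48.90812705359258
place t 13.65 shift mm [-0.6  1.5 98.5] turn [-0.   0.  -0.5] w 0.575 q [ 0.27  0.22  1.83 -0.    1.09 -0.09]
fixed jaw face [282. 156.] [362. 155.] sliding face [286. 239.] [359. 238.] plate [265. 116.] [378. 115.]
rail edge [299. 162.] [345. 162.]
```

View pics/w4.png

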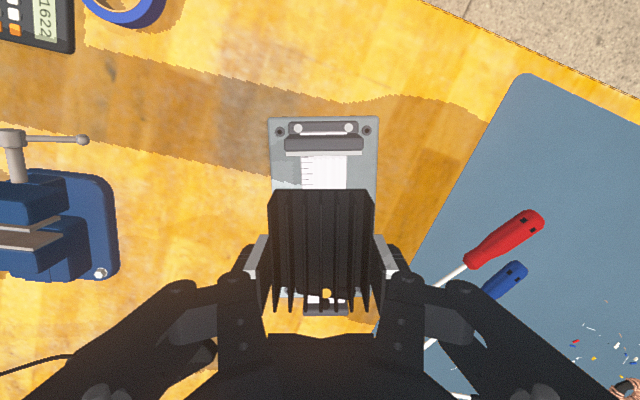

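The sink is held centred at column 321.5. The fixed jaw is centred near column 324.5 with its face at row ~155, and both jaws match the predictions to within 2 mm. Lowering onto the rail.

Emit:
jog_arm(deltas=[-0.0005,0.002,0.03,0,0,-0.5,-0.1,-0.0005,0.002,0.06,0,0,-0.5,-0.1,-0.0005,0.002,0.08,0,0,-0.5,-0.1,-0.0005,0.002,0.088,0,0,-0.5,-0.1,-0.0005,0.002,0.092,0,0,-0.5,-0.1,-0.0005,0.002,0.095,0,0,-0.5,-0.1,-0.0005,0.002,0.096,0,0,-0.5,-0.1])

```text
time: 14.35
tool_pos: [0.5877, 0.1898, 0.0648]
tcp_rot: [1.776, 2.59, 0.002]
wrist_force: [0.2, 0.2, -0.4]
width: 0.584
grip_force: 27.3
```

Emit:
jog_arm(deltas=[0,0,0.001,0,0,0,-0.1,0,0,0.002,0,0,0,-0.1,0,0,0.002,0,0,0,-0.1])

```text
time: 14.65
tool_pos: [0.5869, 0.19, 0.0622]
tcp_rot: [1.775, 2.591, 0.001]
wrist_force: [-0.8, 0.4, -0.8]
width: 0.576
grip_force: 27.3
```

Emit:
jog_arm(deltas=[0,0,0.001,0,0,0,-0.1,0,0,0.002,0,0,0,-0.1,0,0,0.002,0,0,0,-0.1])

```text
time: 14.95
tool_pos: [0.5869, 0.19, 0.0612]
tcp_rot: [1.775, 2.592, 0.001]
wrist_force: [-2.9, -0.1, 7.1]
width: 0.577
grip_force: 28.2
```

Emit:
jog_arm(deltas=[0,0,0,0,0,0,0.2,0,0,0,0,0,0,0.5,0,0,0,0,0,0,0.5,0,0,-0.02,0,0,0,0.5,0,0,-0.06,0,0,0,0.5,0,0,-0.1,0,0,0,0.5,0,0,-0.12,0,0,0,0.5,0,0,-0.12,0,0,0,0.5])

```text
time: 15.75
tool_pos: [0.5895, 0.1907, 0.1845]
tcp_rot: [1.773, 2.587, 0.01]
wrist_force: [0.2, 0.3, 1.1]
width: 0.75
grip_force: 0.0
```

```bash
python3 - <<'E'
from h import *
w=cam('wrist','w5')
a=w['color'][90:290,220:430]; cv2.imwrite('pics/w5c.png',cv2.resize(a,None,fx=3,fy=3,interpolation=cv2.INTER_CUBIC))
rep([.6093,.1281,.0905],np.radians(104.86),'knob')
r=R.from_euler('z',.36912).as_matrix()
def q(x,y,z): return (w2px(w,r@[x,y,z]+[.59807,.15804,0]).round(0)-[220,90])*3
print('fixed jaw face',q(-.031,.07,.06),q(.031,.07,.06),'sliding face',q(-.031,-.002,.058),q(.031,-.002,.058))
print('sink at y=-6',[q(sx*.025,.034+sy*.03,.06) for sx in(-1,1) for sy in (-1,1)],'knob',q(0,-.032,.091))
E
```

```text
knob t 15.8 shift mm [-65.6  -2.9  91.3] turn [  0.2   0.2 -83.7] w 0.749 q [ 0.27  0.2   1.8  -0.    1.13 -0.1 ]
fixed jaw face [177. 177.] [393. 177.] sliding face [186. 408.] [384. 405.]
sink at y=-6 [array([204., 393.]), array([198., 198.]), array([366., 390.]), array([372., 198.])] knob [285. 549.]
```

View pics/w5c.png

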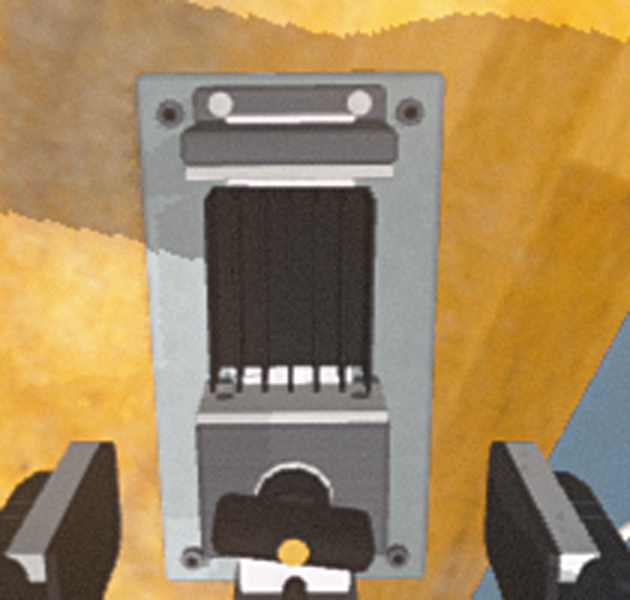

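The sink lies at rows 188–390 between the jaw faces at about 178 and 405, aligned with the rail, and the knob bar is near (293,533). Going back to the knob.

Emit:
jog_arm(deltas=[-0.01,0,0,0,0,-8.5,0,-0.02,-0.001,0,0,0,-17,-0.2,-0.03,-0.002,0,0,0,-25.5,-0.3,-0.04,-0.003,0,0,0,-34,-0.3,-0.05,-0.003,0,0,0,-42.5,-0.3,-0.06,-0.003,0,0,0,-51,-0.3,-0.065,-0.003,0,0,0,-59.5,-0.3,-0.065,-0.003,0,0,0,-68,-0.3])

```text
time: 16.6
tool_pos: [0.606, 0.1271, 0.1767]
tcp_rot: [-0.015, -3.137, 0.002]
wrist_force: [0.3, -0.2, -0.5]
width: 0.347
grip_force: 0.0
```

Emit:
jog_arm(deltas=[0,0,0.01,0,0,-8,-0.3,0,0,0.02,0,0,-15.7,-0.3,0,0,0.02,0,0,-15.7,-0.3])

```text
time: 16.9
tool_pos: [0.6045, 0.1276, 0.1554]
tcp_rot: [0.406, -3.108, 0.0]
wrist_force: [-0.0, 0.5, -1.9]
width: 0.349
grip_force: 0.0
```

```bash
python3 - <<'E'
from h import *
rep([.6093,.1281,.0905],np.radians(104.86),'knob')
E
```

```text
knob t 16.9 shift mm [-5.2 -0.8 64.9] turn [ 0.  -0.4  0. ] w 0.349 q [ 0.17  0.23  1.82 -0.    1.1  -1.66]
```

Emit:
jog_arm(deltas=[-0.005,-0.001,0.02,0,0,0,-0.3,-0.005,-0.001,0.045,0,0,0,-0.3,-0.005,-0.001,0.058,0,0,0,-0.3,-0.005,-0.001,0.065,0,0,0,-0.3,-0.005,-0.001,0.065,0,0,0,-0.3])

```text
time: 17.4
tool_pos: [0.6112, 0.1283, 0.0932]
tcp_rot: [0.404, -3.112, 0.0]
wrist_force: [0.5, 0.2, 0.8]
width: 0.346
grip_force: 0.0
```

Emit:
jog_arm(deltas=[0,0,0,0,0,0,-1,0,0,0,0,0,0,-1,0,0,0,0,0,0,-1,0,0,0,0,0,0,-1], squeeze=40)

```text
time: 17.8
tool_pos: [0.6131, 0.1287, 0.0959]
tcp_rot: [-0.406, 3.113, 0.0]
wrist_force: [-0.3, 0.8, 2.1]
width: 0.127
grip_force: 42.1
```

```bash
python3 - <<'E'
from h import *
s=readout.read_state(); print(s['wrist_force'],s['torque'])
rep([.6093,.1281,.0905],np.radians(104.86),'knob')
r=R.from_euler('z',.36912).as_matrix(); k=r.T@(s['tool_pos']-[.59807,.15804,0]); print('in rail',k,'opening',.04-k[1])
E
```

```text
[-0.34434233  0.75623871  2.07119041] [ 0.06636381 -0.05628476 -0.05822261]
knob t 17.8 shift mm [3.8 0.4 5.3] turn [-0.   0.1 -0. ] w 0.127 q [ 0.17  0.31  1.85  0.    0.98 -1.66]
in rail [ 0.00343672 -0.03284027  0.09585239] opening 0.07284027304178345
```

Emit:
jog_arm(deltas=[0,0,0,0,0,0,-0.5,0,0,0,0,0,0,-0.5,0.004,0,0.006,0,0,0,-0.5,0.004,0,0.006,0,0,0,-0.5,0.004,0,0.006,0,0,0,-1,0.004,0,0.006,0,0,0,-1,0.004,0,0.006,0,0,0,-1,0.004,0,0.006,0,0,0,-1])

```text
time: 18.6
tool_pos: [0.6074, 0.1272, 0.088]
tcp_rot: [0.406, -3.113, 0.0]
wrist_force: [-3.2, -0.3, -2.3]
width: 0.146
grip_force: 39.0
```

```bash
cat >> h.py <<'E'
def rail():
    s=readout.read_state(); r=R.from_euler('z',.36912).as_matrix(); k=r.T@(s['tool_pos']-[.59807,.15804,0])
    Y=R.from_rotvec(s['tcp_rot']).as_matrix()[:,1]
    print('t',round(s['time'],2),'in rail',k.round(4),'opening',round(.04-k[1],4),'yaw',np.degrees(np.arctan2(Y[1],Y[0])).round(1),'force rail',(r.T@s['wrist_force']).round(1),'torque',np.round(s['torque'],2),'w',s['width'],s['grip_force'])
E
python3 -c "
from h import *
rail()"
```

```text
t 18.6 in rail [-0.0024 -0.0321  0.088 ] opening 0.0721 yaw 104.9 force rail [-3.1  0.9 -2.3] torque [-0.18  0.54 -0.07] w 0.14599853732984724 38.987746238708496
```

Emit:
jog_arm(deltas=[0.0003,0.003,0,0,0,0,-1,0.0006,0.006,0,0,0,0,-1,0.0009,0.008,0,0,0,0,-1,0.0011,0.01,0,0,0,0,-1,0.0011,0.01,0,0,0,0,-1])

```text
time: 19.1
tool_pos: [0.6037, 0.1368, 0.0881]
tcp_rot: [0.407, -3.113, 0.001]
wrist_force: [-3.6, -3.2, -2.3]
width: 0.148
grip_force: 39.0
```

```bash
python3 -c "
from h import *
rail()"
```

```text
t 19.1 in rail [-0.0025 -0.0219  0.0881] opening 0.0619 yaw 104.9 force rail [-4.5 -1.7 -2.3] torque [-0.46  0.75 -0.02] w 0.14816356463397204 39.02587831020355
```

Emit:
jog_arm(deltas=[0.0001,0.001,0,0,0,0,-1,0.0002,0.002,0,0,0,0,-1,0.0002,0.002,0,0,0,0,-1])

```text
time: 19.4
tool_pos: [0.603, 0.1384, 0.0881]
tcp_rot: [0.406, -3.113, 0.001]
wrist_force: [-4.9, -3.8, -2.6]
width: 0.143
grip_force: 39.1
```

```bash
python3 -c "
from h import *
rail()"
```

```text
t 19.4 in rail [-0.0025 -0.0201  0.0881] opening 0.0601 yaw 104.9 force rail [-6.  -1.8 -2.6] torque [-0.55  0.7  -0.04] w 0.14321916017465275 39.052215814590454
```

Emit:
jog_arm(deltas=[0.0001,0.001,0,0,0,0,-1,0.0001,0.001,0,0,0,0,-1])

```text
time: 19.6
tool_pos: [0.6027, 0.1393, 0.0881]
tcp_rot: [0.406, -3.113, 0.001]
wrist_force: [-4.3, -3.7, -2.0]
width: 0.142
grip_force: 39.1
```

```bash
python3 -c "
from h import *
rail()"
```

```text
t 19.6 in rail [-0.0024 -0.0192  0.0881] opening 0.0592 yaw 104.9 force rail [-5.3 -1.9 -2. ] torque [-0.64  0.71 -0.03] w 0.14186172860322616 39.05972242355347
```

Emit:
jog_arm(deltas=[0.0001,0.001,0,0,0,0,-1,0.0001,0.001,0,0,0,0,-1])

```text
time: 19.8
tool_pos: [0.6032, 0.1393, 0.0895]
tcp_rot: [0.407, -3.114, 0.004]
wrist_force: [-6.2, -7.2, 3.1]
width: 0.121
grip_force: 79.1
```

```bash
python3 -c "
from h import *
rail()"
```

```text
t 19.8 in rail [-0.002  -0.0193  0.0895] opening 0.0593 yaw 104.9 force rail [-8.4 -4.5  3.1] torque [-1.31  0.67 -0.07] w 0.12141581665400623 79.0984120639041
```

Emit:
jog_arm(deltas=[0,0.0008,0,0,0,0,-1,0,0.0008,0,0,0,8,-1,-0.0003,0.0008,0,0,0,16,-1,-0.0006,0.0008,0,0,0,24,-1,-0.0009,0.0008,0,0,0,32,-1,-0.0012,0.0008,0,0,0,40,-1,-0.0015,0.0008,0,0,0,48,-1,-0.0015,0.0008,0,0,0,56,-1])

```text
time: 20.6
tool_pos: [0.604, 0.1428, 0.0895]
tcp_rot: [-1.111, -2.937, -0.001]
wrist_force: [-6.4, 2.0, 3.0]
width: 0.123
grip_force: 79.2
```

```bash
python3 -c "
from h import *
rail()"
```

```text
t 20.6 in rail [-0.     -0.0163  0.0895] opening 0.0563 yaw 48.5 force rail [-5.3  4.2  3. ] torque [-0.1   0.92  0.12] w 0.12295068410227647 79.19796869158745
```

Emit:
jog_arm(deltas=[0,0,0,0,0,8,-1,0,0,0,0,0,16,-1,0,0,0,0,0,24,-1,0,0,0,0,0,30,-1,0,0,0,0,0,32,-1,0,0,0,0,0,32,-1])

```text
time: 21.2
tool_pos: [0.6056, 0.144, 0.0896]
tcp_rot: [1.872, 2.522, 0.006]
wrist_force: [-1.3, 5.4, -0.9]
width: 0.119
grip_force: 78.6
```

```bash
python3 -c "
from h import *
rail()"
```

```text
t 21.2 in rail [ 0.002  -0.0158  0.0896] opening 0.0558 yaw 16.8 force rail [ 0.8  5.5 -0.9] torque [ 0.42  0.46 -0.01] w 0.11860981857832721 78.57181204366498
```

Emit:
jog_arm(deltas=[0,0,0,0,0,0,-0.6,0,0,0,0,0,0,-0.2,0,0,0,0,0,0,0,0,0,-0.03,0,0,0,0,0,0,-0.07,0,0,0,0,0.01,0,-0.1,0,0,0,0.3,0.02,0,-0.1,0,0,0,0.3,0.02,0,-0.1,0,0,0,0.3])

```text
time: 22.0
tool_pos: [0.5995, 0.1618, 0.1901]
tcp_rot: [1.87, 2.523, 0.004]
wrist_force: [0.2, 0.3, -0.7]
width: 0.648
grip_force: 0.0
```

```bash
python3 - <<'E'
from h import *
rail()
w=cam('wrist','w6')
a=w['color'][90:290,220:430]; cv2.imwrite('pics/w6c.png',cv2.resize(a,None,fx=3,fy=3,interpolation=cv2.INTER_CUBIC))
r=R.from_euler('z',.36912).as_matrix()
def q(x,y,z): return (w2px(w,r@[x,y,z]+[.59807,.15804,0]).round(1)-[220,90])*3
print('fixed jaw face',q(-.031,.07,.06),q(.031,.07,.06),'sliding face at 60',q(-.031,.01,.058),q(.031,.01,.058))
print('sink snug',[q(sx*.025,.04+sy*.03,.06) for sx in(-1,1) for sy in (-1,1)],'knob',q(0,-.02,.091), 'at 1.65',q(.024*np.cos(-1.65),-.02+.024*np.sin(-1.65),.091),q(-.024*np.cos(-1.65),-.02-.024*np.sin(-1.65),.091))
E
```

```text
t 22.0 in rail [0.0027 0.003  0.1901] opening 0.037 yaw 16.9 force rail [ 0.3  0.3 -0.7] torque [ 0.02 -0.02 -0.02] w 0.6480452683271248 0.0
fixed jaw face [163.2  76.8] [381.9  60. ] sliding face at 60 [187.8 279. ] [390.6 264.3]
sink snug [array([206.7, 279.3]), array([184.2,  75.3]), array([371.4, 267.3]), array([360.6,  61.5])] knob [296.4 405.6] at 1.65 [296.1 483. ] [296.7 323.7]
```

View pics/w6c.png

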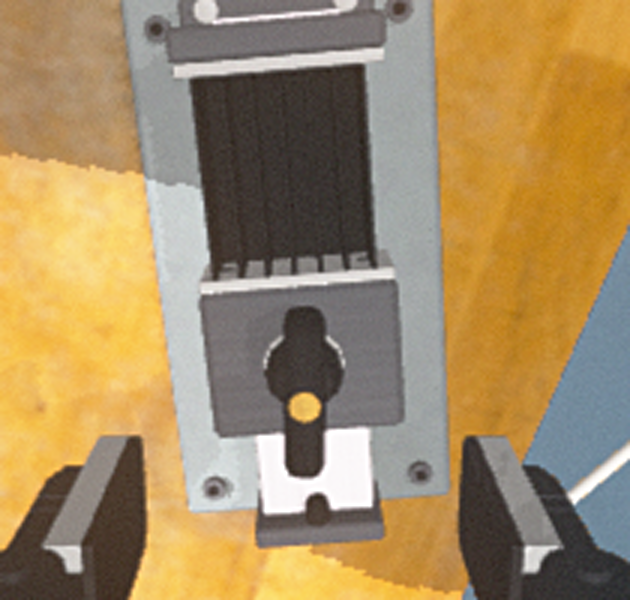

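The sink sits between both jaws and the bar lies along the rail at about (303,390), so it is tight. I'll check the opening numerically from the rectified image.

```bash
python3 - <<'E'
from h import *
w=cam('wrist'); g=cv2.cvtColor(w['color'],cv2.COLOR_BGR2GRAY)
r=R.from_euler('z',.36912).as_matrix()
ys=np.arange(.0,.0841,.0005)
for z in(.06,.058):
  for x0 in(-.029,-.026,-.02,-.01,.0,.01,.02,.024,.028,.03):
    p=np.array([w2px(w,r@[x0+.002,y,z]+[.59807,.15804,0]) for y in ys],np.float32)
    v=cv2.remap(g,p[:,0:1],p[:,1:2],cv2.INTER_LINEAR).ravel()
    if z==.06: print(x0,'lo',list(v[6:36]),'hi',list(v[130:160]))
E
```

```text
-0.029 lo [np.uint8(101), np.uint8(102), np.uint8(99), np.uint8(96), np.uint8(106), np.uint8(119), np.uint8(177), np.uint8(233), np.uint8(229), np.uint8(225), np.uint8(222), np.uint8(218), np.uint8(209), np.uint8(191), np.uint8(162), np.uint8(158), np.uint8(178), np.uint8(190), np.uint8(200), np.uint8(203), np.uint8(205), np.uint8(208), np.uint8(210), np.uint8(210), np.uint8(210), np.uint8(207), np.uint8(206), np.uint8(208), np.uint8(210), np.uint8(210)] hi [np.uint8(153), np.uint8(152), np.uint8(152), np.uint8(152), np.uint8(152), np.uint8(151), np.uint8(149), np.uint8(149), np.uint8(150), np.uint8(164), np.uint8(182), np.uint8(210), np.uint8(215), np.uint8(213), np.uint8(218), np.uint8(215), np.uint8(202), np.uint8(142), np.uint8(92), np.uint8(96), np.uint8(106), np.uint8(119), np.uint8(117), np.uint8(117), np.uint8(118), np.uint8(117), np.uint8(116), np.uint8(116), np.uint8(116), np.uint8(116)]
-0.026 lo [np.uint8(117), np.uint8(115), np.uint8(110), np.uint8(107), np.uint8(110), np.uint8(127), np.uint8(166), np.uint8(197), np.uint8(220), np.uint8(226), np.uint8(224), np.uint8(220)
[... 7221 characters left out ...]
(171), np.uint8(167), np.uint8(162), np.uint8(163), np.uint8(165), np.uint8(166), np.uint8(167), np.uint8(169), np.uint8(168), np.uint8(166), np.uint8(166), np.uint8(167), np.uint8(167), np.uint8(166), np.uint8(166), np.uint8(167), np.uint8(169)] hi [np.uint8(166), np.uint8(165), np.uint8(163), np.uint8(163), np.uint8(164), np.uint8(165), np.uint8(166), np.uint8(164), np.uint8(164), np.uint8(164), np.uint8(165), np.uint8(166), np.uint8(167), np.uint8(167), np.uint8(167), np.uint8(169), np.uint8(167), np.uint8(164), np.uint8(164), np.uint8(156), np.uint8(133), np.uint8(128), np.uint8(127), np.uint8(122), np.uint8(124), np.uint8(129), np.uint8(125), np.uint8(122), np.uint8(122), np.uint8(117)]
```

The opening measures about 60 mm with the sink against both faces, the knob bar is at about 1.65 rad, and the gripper is clear. Handing in.

```bash
python3 -c "
from h import *
print(finish_job())"
```

```text
the job is handed in; nothing more can be done
None
```

I handed the job in at about 22 s. The heat sink lies fins up between the jaws with the opening at about 60 mm, the wing knob is tight at about 1.65 rad, and the gripper is clear. These are my camera measurements; the hand-in returned no verdict.

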